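# Check the crust of the sample roll with the reading lens

## Task

Lay the retaining bar centred across the two notched posts, grip block up and down in both notches, so that it bridges the near rim of the sample tray, and let go of it. Then pick up the reading lens by its handle and hold it level and still, centred above the oblong roll, with the lens at the height of the pointer on the gauge rod; finish while still holding it there, touching nothing else with it, without shifting the tray, the roll, the buns, the pointer or the other things about.

Things in the scene. Friction and masses are not known exactly. Their poses are not given: they have to be found in the camera images.
- rest: fixed inspection rest: aluminium base plate 12 mm thick, x = -120 to 165, y = -145 to 145 mm; two notched dark posts, 51 mm tall, 44 mm long in x, at x = -95, y = +-127 mm; an upright gauge rod 10 mm thick, 207 mm tall, at x = 150, y = 0. Origin on the bench under the tray's centre; x runs from the bar's seat to the gauge rod, y from post to post, z up
- bar_seat (a point): where the bar goes: point midway between the floors of the two notches, 38 mm above the bench; axes as the rest's, the seated bar lies along y. The posts are at y = +127 and -127 mm, 16 mm thick in y. Each notch is open above and along y (no end stops), 20 mm wide in x, 13 mm deep. The tray's near rim, 34 mm above the bench, runs under the seat
- focal_mark (a point): tip of the flat pointer (4 mm thick, 12 mm wide; the point is at mid-thickness) on the collar (26 mm across) of the gauge rod. It points to the tray, 29 mm from the rod's axis. Its height, 135 to 170 mm above the bench, is the focal height at which the lens's centre must be. The collar is held on the rod by friction, about 6 N; do not move it
- roll: oblong bread roll with three pale slashes, 89 mm long (y) by 45 mm wide (x), 43 mm tall, loose on the tray in any one of the four places; top about 58 mm above the bench. Origin: centre of its underside, axes: z up
- bun0: round domed bun, 70 mm across, 42 mm tall, loose on the tray; a bystander. Origin: centre of its underside
- bun1: round domed bun, 70 mm across, 42 mm tall, loose on the tray; a bystander. Origin: centre of its underside
- bun2: round domed bun, 70 mm across, 42 mm tall, loose on the tray; a bystander. Origin: centre of its underside
- tray: dark sample tray 205 (x) by 226 (y) mm, rim 22 mm tall, floor 3 mm, loose on the 12 mm base plate of the rest. Origin: centre of its underside; axes as the rest's
- bar: retaining bar: steel bar 280 mm long (y), 14 mm wide (x), 12 mm thick (z), with an upright black grip block on its middle, 16 mm (x) by 40 mm (y), rising from 12 to 57 mm above the underside. 190 to 330 g. Starts on the bench on the left or right of the rest, upright. Origin: middle of the underside; either end may go to either post
- lens: reading lens lying flat on the bench, on the other side from the bar: round steel-rimmed lens 88 mm across and 12 mm thick, with a straight black handle along its -x, from x = -52 to -152 mm, 18 mm wide (y) and 22 mm tall (z = 0 to 22 mm). 75 to 130 g. Origin: centre of the lens's underside; z is the lens's axis, up as it lies
- lens_centre (a point): centre of the lens, at mid-thickness, 6 mm above the origin of the lens; axes as lens
- lens_grip (a point): point in the handle 85 mm along the lens's -x from the lens centre, 11 mm above the underside: a good place to grip, across the handle (along y)
- shaker: aluminium flour shaker, 68 mm across, 114 mm tall, at the far side of the bench; a bystander. Origin: centre of its underside
- carton: white carton with brown band, 80 (x) by 100 (y) by 76 mm, at the far side of the bench; a bystander. Origin: centre of its underside
Not all that is in view belongs to the job. What is shaped like the lens but green is not meant.

How it is judged:
On the way, in this order (a step that is already met when the one before it is completed fails the run):
1. the bar lies in both notches of the posts, let go (x of bar in the frame of bar_seat between -0.005 and 0.005 m and y of bar in the frame of bar_seat between -0.015 and 0.015 m and z of bar in the frame of bar_seat between -0.004 and 0.004 m and angle between the y axis of bar and the y axis of bar_seat, either way round below 0.06 rad and angle between bar's own z axis and vertical below 0.08 rad and contact force between the fingers and bar below 0.2 N and linear speed of bar below 0.02 m/s), for 0.3 s.
2. then the lens is lifted clear of the bench in the gripper (height (world z) of lens_centre above 0.08 m and contact force between the fingers and lens above 1 N), for 0.2 s.
At the end, for the whole second after the job is handed in: Bar let go in both notches (within 4 mm of the floors, 15 mm of centred lengthwise, upright); lens held in the fingers, centre within 12 mm sideways of the roll's centre and 7 mm of the pointer tip's height, level within 0.12 rad, still, not touching rest, tray, bar, roll or buns (all of step 1 and horizontal distance between lens_centre and roll below 0.012 m and z of lens_centre in the frame of focal_mark between -0.007 and 0.007 m and angle between lens's own z axis and vertical below 0.12 rad and linear speed of lens below 0.02 m/s and angular speed of lens below 0.2 rad/s and contact force between the fingers and lens above 1 N and contact force between lens and rest below 0.1 N and contact force between lens and tray below 0.1 N and contact force between lens and roll below 0.1 N and contact force between lens and bar below 0.1 N and contact force between lens and bun0 below 0.1 N and contact force between lens and bun1 below 0.1 N and contact force between lens and bun2 below 0.1 N); the arm keeps its last pose, push and grip.
It fails at once if the tray, the roll or a bun is shifted by more than 10 mm (distance of any of tray, roll, bun0, bun1, bun2 from where it was at the start of the episode above 0.01 m).
It fails at once if the pointer is moved by more than 4 mm (distance of focal_mark from where it was at the start of the episode above 0.004 m).
It fails at once if the shaker or the carton is shifted by more than 20 mm (distance of any of shaker, carton from where it was at the start of the episode above 0.02 m).
It also fails if it takes over 64 s, if anything falls off the work surface, if the arm or the gripper's body presses on something with over 40 N, if the wrist force passes 120 N, or if a joint passes its speed limit or range.

## Robot

A 6-joint arm with a two-finger parallel gripper is mounted at the origin on the work surface. World frame = base frame: x ahead of the robot, y to its left, z up, the work surface at z = 0. Lengths are in m, angles in rad, forces in N, time in s.
With the tool pointing down it reaches from about 0.375 to 0.9 m from the base axis. Payload 3.1 kg.
Tool frame: the origin (TCP) lies midway between the tips of the shut fingers; the grasp point (between the pads) lies 19 mm behind it; x points along the fingers, z is the direction in which the jaws open and shut, and the axes are right-handed (so a half turn about x gives the same grasp; the last joint's range is limited). The gripper opens to 87 mm and grips with 3 to 60 N. Pads are 19 mm wide; open, the fingers measure 117 mm over their backs; the gripper's body (75 mm by 190 mm) begins 51 mm behind the grasp point.
Start: joints at [1.036, 0.527, 1.433, -0, 1.181, -0.178], TCP at [0.218, 0.586, 0.223] pointing down, gripper open.
Joint ranges: [-3.08, 3.08], [-0.75, 2.2], [0.22, 2.44], [-1.43, 4.57], [0, 2.65], [-2.85, 2.85]. Speed limits (rad/s): [2.79, 2.79, 3.14, 3.14, 3.14, 3.14].

## Interface

Orientations are given as a unit quaternion [x, y, z, w].
In Python, from rig import robot, optics, workorder gives the robot as it stands.
- The arm moves only by the tool arm_command, never from a script. Its argument "plan" is a list of rows, each a list of 7 numbers: the shift along the tool's x, y, z in cm, then the turn, a rotation vector about the tool's x, y, z in rad, then the finger opening in cm, from 0 to 8.7. In form: [[x, y, z, ax, ay, az, gripper], ...]. A call has 1 to 12 rows; each row shifts and turns the pose as measured when the row begins, along the tool's axes as they then stand; what a row does not reach is not made up. A row lasts 1/8 s, in which the tool goes at most 62.5 mm and 10.7 degrees, less where a joint would pass 70% of its speed; a pose out of reach is approached as far as the arm can. A call with a gripper value outside its range is refused whole. The fingers move at their own pace and stop on an object; "grip_force" is the grip in N (left out, the last holds). Time passes only in rows, so rows that do not move let the fingers close. It gives the time, the measured TCP pose, the force and the opening at its end, in the units of the state.
- robot.get_obs(): the state, without advancing time (a new reading comes with each control period).
- optics.camera(name): name is "scene" or "top"; returns (picture, depth): 384x512x3 uint8, blue, green, red; 384x512 float32, m along the optical axis (not along the pixel's ray), 0 where there is no reading.
- optics.camera_info(name): a dict with "mtx" (3x3 intrinsics, pixels), "position" and "rotation" of the camera in the world. Camera axes: x right, y down, z forward; pixel columns grow to the right and rows downward; lengths in m; the calibration is good to about 2 mm. A picture is of the moment at which its call begins. camera_info takes no time and is no camera call.
- workorder.hand_in(): hands the job in, once; it reports no verdict.
The state is a dict: "time": time; "q": joint angles; "joint_velocities": joint speeds; "joint_torque": joint torques, N m; "position": TCP position; "tool_rot": TCP orientation; "ft_force": force on the tool from outside, world axes, zero at the start; "moment": the same for the moment, N m; "grip_width": finger opening in m.
Only numpy, scipy, OpenCV 4.12 (cv2) and the standard library are available. Lean on these libraries where they do the work, as an engineer would, in place of code of your own. Each camera call takes 0.05 s, during which the arm holds its last target. There are 200 camera calls.

## Working session

There is one attempt and no reset: what is moved stays moved. The work goes in short steps, Python scripts to look and compute and a tool call to move; the robot and the scene stay as the last step left them, time stands still between calls to the robot, and variables do not carry over. Pictures are saved under pics/ and viewed, about 8 in all and at most 12, crops included, and the job is handed in when it is done.

Besides the shell and the picture viewer there is one more tool, called in YAML: its name, and indented under it one key for each argument. arm_command: Moves the arm, as the interface text tells. Its arguments: {"type":"object","properties":{"plan":{"type":"array"},"grip_force":{"type":"number"}},"required":["plan"]}

```bash
mkdir -p pics; ls; cat > h.py <<'E'
import numpy as np,cv2
from rig import robot,optics,workorder
from scipy.spatial.transform import Rotation as R
def cam(n):
    im,d=optics.camera(n); i=optics.camera_info(n)
    return im,d,np.array(i["mtx"]),np.array(i["position"]),np.array(i["rotation"])
def pts(d,K,p,Rm):
    if Rm.shape!=(3,3): Rm=R.from_quat(Rm).as_matrix()
    v,u=np.indices(d.shape); r=np.stack([(u-K[0,2])/K[0,0],(v-K[1,2])/K[1,1],np.ones(d.shape)],-1)*d[...,None]
    return r@Rm.T+p
E
python3 - <<'E'
from h import *
for n in("scene","top"):
    im,d,K,p,Rm=cam(n); print(n,K.tolist(),p,Rm)
    cv2.imwrite(f"pics/{n}0.png",im); np.savez(f"{n}0.npz",im=im,d=d,K=K,p=p,R=Rm)
print(robot.get_obs())
E
```

```text
pics
scene [[371.9666908090063, 0.0, 252.38171462510908], [0.0, 371.9666908090063, 196.70316597784367], [0.0, 0.0, 1.0]] [ 0.88672773 -0.50595319  0.80674726] [ 0.87184407  0.31870307 -0.12224806 -0.35124304]
top [[352.9854206474411, 0.0, 257.9529630986092], [0.0, 352.9854206474411, 196.4052535317068], [0.0, 0.0, 1.0]] [ 0.29810055 -0.00419067  1.0271343 ] [-0.69973884  0.70870948 -0.05792836  0.06885294]
{'time': 0.1, 'q': array([ 1.03649323e+00,  5.28364205e-01,  1.43377709e+00, -2.66225619e-06,
        1.18142646e+00, -1.78530775e-01]), 'joint_velocities': array([ 0.00049327, -0.00389838, -0.00221982,  0.00132161, -0.00056157,
        0.00054598]), 'joint_torque': array([ 3.09859588e-04, -4.40988457e+01, -1.77151805e+01,  6.35103229e-02,
        5.33804332e-02, -5.16734815e-05]), 'position': array([0.21734162, 0.5852796 , 0.2216741 ]), 'tool_rot': array([-0.40392657,  0.58121889,  0.40334407,  0.57994955]), 'ft_force': array([ 0.03420478, -0.27540798, -0.43657364]), 'moment': array([ 0.00780133,  0.02853687, -0.02515564]), 'grip_width': 0.08666042459489484}
```

View pics/scene0.png

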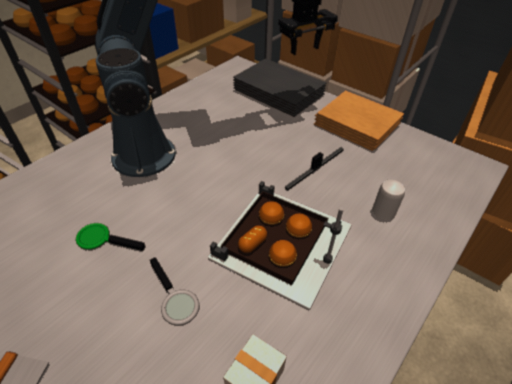

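View pics/top0.png

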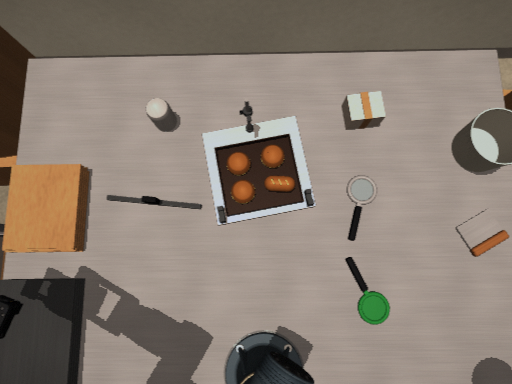

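The top view shows the bar at (153,201) to the robot's left and the rest centred near (258,170). Its posts are at (222,214) and (309,198), the gauge rod is at (248,118), and the roll is at (280,184).

There are two lens-shaped things. The steel-rimmed one at (361,190), with its handle to (354,238), fits the description. The one at (373,308) is green, so it is the decoy.

Next I measure and make one enlarged crop.

```bash
cat > seg.py <<'E'
from h import *
def load(n): 
    z=np.load(n); return z["im"],z["d"],z["K"],z["p"],z["R"]
def rays(px,K,p,Rm,z):
    Rm=R.from_quat(Rm).as_matrix() if Rm.shape!=(3,3) else Rm
    px=np.atleast_2d(px).astype(float); r=np.c_[(px-K[[0,1],[2,2]])/K[[0,1],[0,1]],np.ones(len(px))]@Rm.T
    return p+r*((z-p[2])/r[:,2])[:,None]
def proj(X,K,p,Rm):
    Rm=R.from_quat(Rm).as_matrix() if Rm.shape!=(3,3) else Rm
    c=(np.atleast_2d(X)-p)@Rm; return c[:,:2]/c[:,2:]*K[[0,1],[0,1]]+K[[0,1],[2,2]]
E
python3 - <<'E'
from seg import *
a=[]
for n,(x0,y0,w) in(("top",(95,90,300)),("scene",(140,140,220))):
    im,d,K,p,Rm=load(n+"0.npz"); P=pts(d,K,p,Rm)
    print(n,"bench z",np.median(P[250:290,250:300,2]) if n=="top" else np.median(P[200:230,170:200,2]))
    c=im[y0:y0+w*3//4,x0:x0+w]; a.append(cv2.resize(c,(600,450),interpolation=cv2.INTER_CUBIC))
    hsv=cv2.cvtColor(im,cv2.COLOR_BGR2HSV)
    for nm,m,zz in(("plate",(hsv[...,2]>150)&(hsv[...,1]<40)&(P[...,2]>.004)&(P[...,2]<.025),.012),
      ("bread",(hsv[...,0]<18)&(hsv[...,1]>120)&(P[...,2]>.025)&(P[...,2]<.08),.04),
      ("dark",(hsv[...,2]<60)&(P[...,2]>-.02)&(P[...,2]<.1),0.01)):
        nl,l,s,ce=cv2.connectedComponentsWithStats(m.astype(np.uint8))
        for i in range(1,nl):
            if s[i,4]>60:
                q=P[l==i]; print(nm,ce[i].round(1),s[i,4],q.mean(0).round(4),"zmax",np.percentile(q[:,2],95).round(4),cv2.minAreaRect(np.float32(rays(np.argwhere(l==i)[:,::-1],K,p,Rm,zz)[:,:2])))
cv2.imwrite("pics/cropt.png",a[0]);cv2.imwrite("pics/crops.png",a[1])
E
```

```text
top bench z -0.0002714698388479597
plate [254.5 159.7] 3136 [0.5953 0.0197 0.0117] zmax 0.0149 ((0.5681679248809814, 0.013784274458885193), (0.28710007667541504, 0.29305291175842285), 10.375092506408691)
plate [484.8 143.9] 406 [ 0.6335 -0.6693  0.0059] zmax 0.0085 ((0.6344501376152039, -0.6646969318389893), (0.11713086813688278, 0.06083576753735542), 38.7798957824707)
plate [361.6 189.6] 514 [ 0.4987 -0.293   0.0096] zmax 0.0135 ((0.4994770884513855, -0.29320722818374634), (0.08152363449335098, 0.08134305477142334), 20.19818878173828)
plate [479.2 228.1] 890 [ 0.3821 -0.6191  0.0109] zmax 0.0141 ((0.3847169876098633, -0.6187723278999329), (0.07112948596477509, 0.10929463803768158), 28.748519897460938)
bread [366.  108.3] 229 [ 0.7241 -0.3031  0.0709] zmax 0.0788 ((0.737443208694458, -0.3142154812812805), (0.03220580518245697, 0.10491891205310822), 86.38619232177734)
bread [271.8 155.8] 430 [ 0.594  -0.0311  0.0479] zmax 0.0573 ((0.5961110591888428, -0.030543696135282516), (0.0667651817202568, 0.0662500411272049), 89.03736114501953)
bread [237.6 163.1] 440 [0.574  0.0673 0.0478] zmax
[... 6168 characters left out ...]
4904), 83.96807861328125)
dark [271.5 238. ] 3642 [ 0.5447 -0.0041  0.0198] zmax 0.0356 ((0.5283981561660767, 0.022197499871253967), (0.23286859691143036, 0.29841160774230957), 10.614130020141602)
dark [126.  242.7] 304 [ 0.2647 -0.2644  0.0167] zmax 0.0234 ((0.25780928134918213, -0.26316219568252563), (0.10826118290424347, 0.025550946593284607), 25.181522369384766)
dark [327.4 257.3] 61 [0.695  0.0292 0.0297] zmax 0.0634 ((0.6839512586593628, 0.05080360919237137), (0.01529194600880146, 0.05430368334054947), 31.70193099975586)
dark [160.6 273.8] 255 [ 0.4077 -0.2687  0.0205] zmax 0.0242 ((0.39916104078292847, -0.26510998606681824), (0.01800207421183586, 0.1017756536602974), 74.2659683227539)
```

View pics/cropt.png

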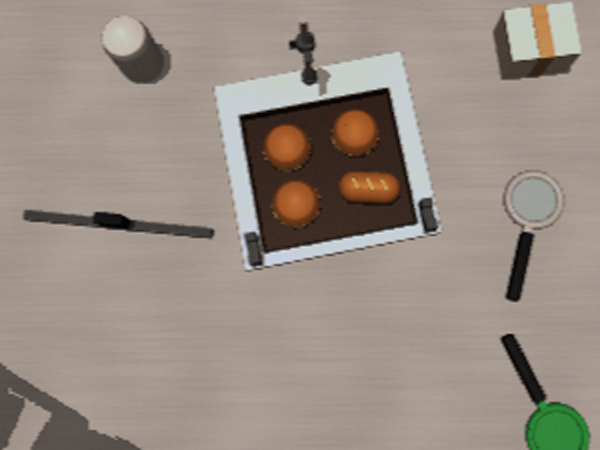

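View pics/crops.png

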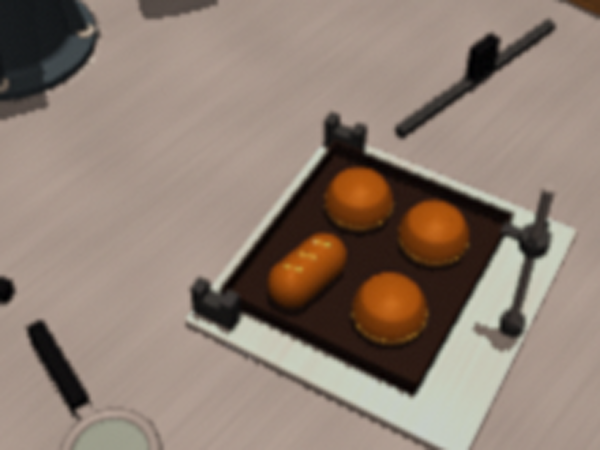

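The crops confirm the steel-rimmed lens, with its black handle pointing toward the robot. The roll with three slashes is in the near-right place, and the pointer sits on the rod's collar, pointing at the tray. Next I refine the bar, the pointer height, the roll and the posts.

```bash
python3 - <<'E'
from seg import *
yaw=np.radians(10.43);c,s=np.cos(yaw),np.sin(yaw);ex=np.array([c,s]);ey=np.array([-s,c])
o=np.array([.5685,.0130])-.0225*ex; print("origin",o)
A=[]
for n in("top","scene"):
    im,d,K,p,Rm=load(n+"0.npz");P=pts(d,K,p,Rm);hsv=cv2.cvtColor(im,cv2.COLOR_BGR2HSV)
    L=np.stack([(P[...,:2]-o)@ex,(P[...,:2]-o)@ey,P[...,2]],-1)
    m=(abs(L[...,0]-.125)<.05)&(abs(L[...,1])<.05)&(L[...,2]>.03)
    q=L[m]; 
    for x0,x1 in((.10,.115),(.115,.125),(.125,.135),(.135,.165)):
        k=q[(q[:,0]>x0)&(q[:,0]<x1)]; print(n,"rod",x0,len(k),np.sort((k[:,2]*1000).round(0))[::-1][:40].astype(int),(k[:,1].mean()*1000).round(1) if len(k) else"")
    for nm,mm in(("roll",(abs(L[...,0]+.045)<.05)&(abs(L[...,1]+.05)<.055)&(L[...,2]>.048)&(hsv[...,0]<25)),):
        nl,l,st,ce=cv2.connectedComponentsWithStats(mm.astype(np.uint8))
        for i in range(1,nl):
            if st[i,4]>20:print(n,nm,L[l==i].mean(0).round(4),P[l==i].mean(0).round(4),st[i,4])
    for sy in(1,-1):
        mm=(abs(L[...,0]+.095)<.035)&(abs(L[...,1]-sy*.127)<.02)&(L[...,2]>.047)
        q=L[mm]; print(n,"post top",sy,len(q),q.mean(0).round(4),q.min(0).round(3),q.max(0).round(3))
    mm=(abs(P[...,1]-.315)<.18)&(abs(P[...,0]-.47)<.06)&(hsv[...,2]<100)&(P[...,2]<.02)&(P[...,2]>.006)
    q=P[mm]; e=cv2.fitLine(np.float32(q[:,:2]),cv2.DIST_HUBER,0,.01,.01).ravel(); t=(q[:,:2]-e[2:])@e[:2]
    print(n,"bar dir",np.degrees(np.arctan2(e[1],e[0])),"ends",e[2:]+e[:2]*t.min(),e[2:]+e[:2]*t.max(),"mid",e[2:]+e[:2]*(t.min()+t.max())/2,len(q))
    mm=(abs(P[...,1]-.315)<.1)&(abs(P[...,0]-.47)<.06)&(P[...,2]>.05)
    q=P[mm];print(n,"block top",q.mean(0).round(4),len(q))
T=R.from_quat(robot.get_obs()["tool_rot"]).as_matrix();print(T.round(3))
E
```

```text
origin [0.54637177 0.00892673]
top rod 0.1 24 [37 35 35 35 34 34 34 34 34 34 34 33 33 33 33 33 32 32 32 32 32 32 31 31] -0.6
top rod 0.115 10 [144 144 143 142 142 141 141 141 139 139] 0.5
top rod 0.125 15 [143 143 143 142 142 142 142 142 141 141 140 140 140 140 139] 0.3
top rod 0.135 147 [208 207 207 207 207 207 207 206 206 206 206 206 206 204 204 202 201 200
 197 196 195 194 193 191 191 185 185 183 179 179 177 175 175 174 172 172
 171 168 167 166] 2.2
top roll [-0.0422 -0.0517  0.0544] [ 0.5142 -0.0495  0.0544] 322
top post top 1 49 [-0.0967  0.1273  0.0505] [-0.118  0.119  0.048] [-0.075  0.135  0.054]
top post top -1 47 [-0.0973 -0.126   0.0508] [-0.119 -0.134  0.047] [-0.075 -0.119  0.055]
top bar dir 83.59151 ends [0.4560801  0.18076593] [0.4869885  0.45595236] mid [0.4715343  0.31835915] 382
top block top [0.4716 0.3185 0.0565] 84
scene rod 0.1 46 [37 37 36 36 36 35 35 35 35 35 35 35 35 35 35 34 34 34 34 34 34 34 34 34
 34 34 34 34 33 33 33 33 33 33 33 33 32 32 32 32] -1.4
scene rod 0.115 11 [143 142 142 142 142 142 141 141 140 140 138] -1.8
scene rod 0.125 22 [144 143 143 143 142 142 142 142 142 142 142 142 141 141 141 141 140 140
 140 139 138 136] -1.6
scene rod 0.135 301 [209 209 208 208 208 208 208 208 207 207 206 206 206 206 206 206 204 204
 203 202 201 200 199 199 198 198 198 197 195 195 194 193 193 192 192 191
 190 190 188 187] -4.8
scene roll [-0.0373 -0.0578  0.0547] [ 0.5202 -0.0547  0.0547] 327
scene post top 1 44 [-0.0949  0.1256  0.0504] [-0.117  0.118  0.047] [-0.073  0.135  0.054]
scene post top -1 64 [-0.0949 -0.1282  0.0506] [-0.117 -0.136  0.047] [-0.074 -0.118  0.054]
scene bar dir 83.33123 ends [0.46069587 0.17794773] [0.49314396 0.45547058] mid [0.47691992 0.31670916] 267
scene block top [0.4744 0.3154 0.0559] 60
[[-0.001 -0.937  0.348]
 [-0.002  0.348  0.937]
 [-1.     0.    -0.002]]
```

```bash
cat > go.py <<'E'
import sys
from h import *
# target x y z yaw_deg(of tool z)
t=[float(v) for v in sys.argv[1:5]]; o=robot.get_obs(); T=R.from_quat(o["tool_rot"])
y=np.radians(t[3]); G=np.array([[0,0,-1],[np.sin(y),-np.cos(y),0],[np.cos(y),np.sin(y),0]]).T
G=R.from_matrix(np.column_stack([[0,0,-1],[-np.sin(y),np.cos(y),0],[np.cos(y),np.sin(y),0]]))
if np.linalg.det(G.as_matrix())<0 or True:
    X=np.array([0,0,-1.]);Z=np.array([np.cos(y),np.sin(y),0]);G=R.from_matrix(np.column_stack([X,np.cross(Z,X),Z]))
print("turn(tool)",(T.inv()*G).as_rotvec().round(3)); d=np.array(t[:3])-o["position"]
print("cm in tool axes now",(T.inv().apply(d)*100).round(2),"after turn",(G.inv().apply(d)*100).round(2))
print("t",o["time"],"pos",o["position"].round(4),"q",o["q"].round(2),"F",o["ft_force"].round(1),"grip",round(o["grip_width"],4))
E
python3 - <<'E'
s=open('go.py').read().split('\n')
s=[l for l in s if not l.startswith('y=') and not l.startswith('G=') and not l.startswith('if np')]
s=[l.replace("    X=np","y=np.radians(t[3]);X=np") for l in s]
open('go.py','w').write('\n'.join(s))
E
python3 go.py 0.4728 0.3172 0.14 -6.5
```

```text
turn(tool) [ 1.328e+00 -2.000e-03  1.000e-03]
cm in tool axes now [  8.19 -33.29 -16.22] after turn [  8.17 -23.74  28.42]
t 0.1 pos [0.2173 0.5853 0.2217] q [ 1.04  0.53  1.43 -0.    1.18 -0.18] F [ 0.  -0.3 -0.4] grip 0.0867
```

arm_command:
  plan:
    - [0,0,0,0.166,0,0,5]
    - [0,0,0,0.166,0,0,5]
    - [0,0,0,0.166,0,0,5]
    - [0,0,0,0.166,0,0,5]
    - [0,0,0,0.166,0,0,5]
    - [0,0,0,0.166,0,0,5]
    - [0,0,0,0.166,0,0,5]
    - [0,0,0,0.166,0,0,5]
    - [0,0,0,0,0,0,5]

```text
time: 1.23
position: [0.2153, 0.5818, 0.2162]
tool_rot: [0.05, 0.707, -0.059, 0.703]
ft_force: [0.1, -0.6, 0.6]
grip_width: 0.0499
```

```bash
python3 go.py 0.4728 0.3172 0.14 -6.5
```

```text
turn(tool) [-0.042 -0.005  0.013]
cm in tool axes now [  7.76 -22.06  29.58] after turn [  7.62 -23.38  28.58]
t 1.225 pos [0.2153 0.5818 0.2162] q [1.04 0.53 1.44 0.   1.18 1.19] F [ 0.1 -0.6  0.6] grip 0.0499
```

arm_command:
  plan:
    - [0.7,-3.3,4.1,-0.006,0,0.002,5]
    - [0.7,-3.3,4.1,-0.006,0,0.002,5]
    - [0.7,-3.3,4.1,-0.006,0,0.002,5]
    - [0.7,-3.3,4.1,-0.006,0,0.002,5]
    - [0.7,-3.3,4.1,-0.006,0,0.002,5]
    - [0.7,-3.3,4.1,-0.006,0,0.002,5]
    - [0.7,-3.3,4.1,-0.006,0,0,5]
    - [0,0,0,0,0,0,5]

```text
time: 2.22
position: [0.4787, 0.3104, 0.1646]
tool_rot: [0.03, 0.708, -0.028, 0.705]
ft_force: [-0.2, -0.7, -0.2]
grip_width: 0.0499
```

```bash
python3 go.py 0.4728 0.3172 0.09 -6.5
```

```text
turn(tool) [ 0.031 -0.004 -0.002]
cm in tool axes now [ 7.46  0.62 -0.62] after turn [ 7.46  0.61 -0.66]
t 2.225 pos [0.4787 0.3104 0.1646] q [0.38 0.53 1.63 0.   0.99 0.46] F [-0.2 -0.7 -0.2] grip 0.0499
```

arm_command:
  plan:
    - [3.5,0.6,-0.6,0.03,0,0,5]
    - [3.5,0,0,0,0,0,5]
    - [2,0,0,0,0,0,5]
    - [0,0,0,0,0,0,5]

```text
time: 2.72
position: [0.4715, 0.3191, 0.073]
tool_rot: [0.039, 0.708, -0.036, 0.705]
ft_force: [-0.6, 0.3, 0.1]
grip_width: 0.05
```

```bash
python3 go.py 0.4728 0.3172 0.021 -6.5; python3 - <<'E'
from h import *
im,*_=cam("scene");a=cv2.resize(im[110:210,250:380],(520,400),interpolation=cv2.INTER_CUBIC)
im,*_=cam("top");b=cv2.resize(im[150:250,90:160],(280,400),interpolation=cv2.INTER_CUBIC);cv2.imwrite("pics/g1.png",np.hstack([a,b]))
E
```

```text
turn(tool) [ 0.008 -0.004 -0.004]
cm in tool axes now [ 5.2  -0.19  0.17] after turn [ 5.2  -0.17  0.15]
t 2.725 pos [0.4715 0.3191 0.073 ] q [0.4  0.67 1.69 0.01 0.79 0.5 ] F [-0.6  0.3  0.1] grip 0.05
```

View pics/g1.png

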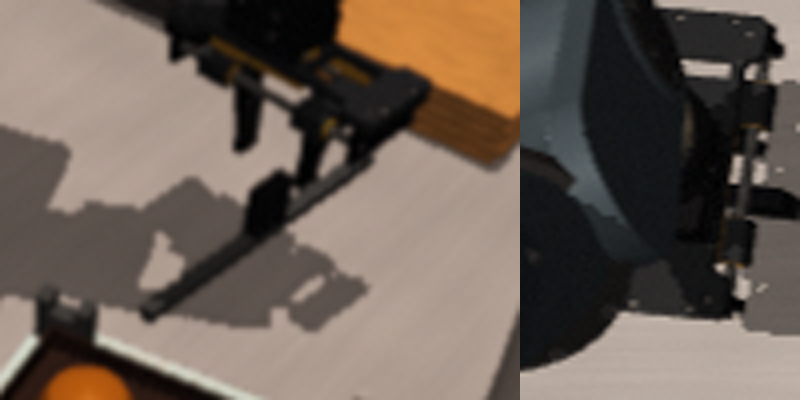

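The fingers straddle the black block in the scene crop: tips near (243,150) and (308,185), block top near (268,178). I go down and grip.

arm_command:
  plan:
    - [2.5,-0.15,0.15,0,0,0,5]
    - [2.2,0,0,0,0,0,5]
    - [0,0,0,0,0,0,5]
    - [0,0,0,0,0,0,0]
    - [0,0,0,0,0,0,0]
    - [0,0,0,0,0,0,0]
    - [0,0,0,0,0,0,0]
  grip_force: 40

```text
time: 3.7
position: [0.479, 0.3219, 0.0354]
tool_rot: [0.04, 0.702, -0.031, 0.711]
ft_force: [-1.5, 0.8, 0.2]
grip_width: 0.0178
```

```bash
python3 go.py 0.4728 0.3172 0.14 -6.5
```

```text
turn(tool) [ 0.012  0.012 -0.013]
cm in tool axes now [-10.47  -0.4   -0.44] after turn [-10.46  -0.54  -0.56]
t 3.7 pos [0.479  0.3219 0.0354] q [0.4  0.73 1.7  0.01 0.69 0.49] F [-1.5  0.8  0.2] grip 0.0178
```

arm_command:
  plan:
    - [0,0,0,0,0,0,0]
    - [0,0,0,0,0,0,0]

```text
time: 3.95
position: [0.4786, 0.3219, 0.0355]
tool_rot: [0.04, 0.702, -0.031, 0.711]
ft_force: [-0.2, -0.1, 0.1]
grip_width: 0.0154
```

```bash
python3 go.py 0.4728 0.3172 0.021 -6.5
```

```text
turn(tool) [ 0.012  0.012 -0.013]
cm in tool axes now [ 1.44 -0.55 -0.55] after turn [ 1.45 -0.54 -0.53]
t 3.95 pos [0.4786 0.3219 0.0355] q [0.4  0.73 1.7  0.01 0.69 0.49] F [-0.2 -0.1  0.1] grip 0.0154
```

arm_command:
  plan:
    - [0,0,0,0,0,0,4]
    - [0,0,0,0,0,0,4]
    - [0,0,0,0,0,0,4]

```text
time: 4.32
position: [0.4794, 0.3219, 0.0354]
tool_rot: [0.04, 0.701, -0.031, 0.711]
ft_force: [-0.6, 0.1, 0.1]
grip_width: 0.0361
```

arm_command:
  plan:
    - [0.8,-0.3,0,0.01,0.01,-0.01,4]
    - [0.5,-0.1,0,0,0,0,4]
    - [0,0,0,0,0,0,4]

```text
time: 4.7
position: [0.4792, 0.3177, 0.0212]
tool_rot: [0.041, 0.705, -0.039, 0.707]
ft_force: [0.9, -0.4, 0.6]
grip_width: 0.0399
```

```bash
python3 go.py 0.4786 0.3172 0.021 -6.5
```

```text
turn(tool) [ 0.001  0.002 -0.003]
cm in tool axes now [ 0.02 -0.06 -0.05] after turn [ 0.02 -0.06 -0.05]
t 4.7 pos [0.4792 0.3177 0.0212] q [0.39 0.76 1.7  0.   0.68 0.5 ] F [ 0.9 -0.4  0.6] grip 0.0399
```

arm_command:
  plan:
    - [0,0,0,0,0,0,0]
    - [0,0,0,0,0,0,0]
    - [0,0,0,0,0,0,0]
    - [0,0,0,0,0,0,0]
    - [-3,0,0,0,0,0,0]
    - [-4,0,0,0,0,0,0]
    - [-4,0,0,0,0,0,0]
    - [0,0,0,0,0,0,0]

```text
time: 5.7
position: [0.477, 0.3167, 0.1316]
tool_rot: [0.04, 0.707, -0.04, 0.705]
ft_force: [0.6, -0.5, -2.8]
grip_width: 0.0158
```

```bash
python3 go.py 0.453 -0.0083 0.15 10.43
```

```text
turn(tool) [-0.294 -0.003 -0.   ]
cm in tool axes now [ -1.84 -32.56   1.24] after turn [ -1.84 -31.53  -8.24]
t 5.7 pos [0.477  0.3167 0.1316] q [0.39 0.58 1.65 0.   0.92 0.5 ] F [ 0.6 -0.5 -2.8] grip 0.0158
```

arm_command:
  plan:
    - [-1,0,0,-0.147,0,0,0]
    - [-1,0,0,-0.147,0,0,0]
    - [-0.1,-5.3,-1.4,0,0,0,0]
    - [-0.1,-5.3,-1.4,0,0,0,0]
    - [-0.1,-5.3,-1.4,0,0,0,0]
    - [-0.1,-5.2,-1.4,0,0,0,0]
    - [-0.1,-5.2,-1.4,0,0,0,0]
    - [-0.1,-5.2,-1.2,0,0,0,0]
    - [0,0,0,0,0,0,0]
    - [0,0,0,0,0,0,0]

```text
time: 6.95
position: [0.4475, -0.0175, 0.1449]
tool_rot: [-0.068, 0.713, 0.069, 0.694]
ft_force: [0.4, 0.1, -2.7]
grip_width: 0.0158
```

```bash
python3 go.py 0.453 -0.0083 0.15 10.43; cat > barm.py <<'E'
from seg import *
pos=robot.get_obs()["position"]; zb=pos[2]-.021
yaw=np.radians(10.43);ex=np.array([np.cos(yaw),np.sin(yaw)]);ey=np.array([-ex[1],ex[0]]);S=np.array([.453,-.0083])
for n in("top","scene"):
    im,d,K,p,Rm=cam(n);P=pts(d,K,p,Rm);L=np.stack([(P[...,:2]-S)@ex,(P[...,:2]-S)@ey,P[...,2]],-1)
    m=(abs(L[...,0])<.04)&(abs(L[...,1])<.18)&(abs(L[...,1])>.0)&(abs(P[...,2]-zb-.006)<.012)
    nl,l,st,ce=cv2.connectedComponentsWithStats(m.astype(np.uint8))
    for i in range(1,nl):
        if st[i,4]>25:
            q=L[l==i]; e=cv2.fitLine(np.float32(q[:,:2]),cv2.DIST_HUBER,0,.01,.01).ravel()
            print(n,st[i,4],"y",q[:,1].min().round(4),q[:,1].max().round(4),"x at mean",e[2:].round(4),"slope",(e[0]/e[1]).round(3),"z",q[:,2].mean().round(4))
    cv2.imwrite(f"pics/b_{n}_{int(robot.get_obs()['time']*100)}.png",im)
E
python3 barm.py; ls pics
```

```text
turn(tool) [ 0.012 -0.026 -0.004]
cm in tool axes now [-0.52  0.79  0.71] after turn [-0.51  0.8   0.71]
t 6.95 pos [ 0.4475 -0.0175  0.1449] q [-0.28  0.43  1.93 -0.01  0.81 -0.47] F [ 0.4  0.1 -2.7] grip 0.0158
top 134 y -0.1468 -0.0876 x at mean [-0.0071 -0.1182] slope -0.037 z 0.1346
scene 334 y -0.1482 -0.0054 x at mean [-0.0032 -0.0873] slope -0.003 z 0.1342
b_scene_705.png
b_top_700.png
crops.png
cropt.png
g1.png
scene0.png
top0.png
```

arm_command:
  plan:
    - [0,0.8,0.7,0.012,-0.026,-0.004,0]
    - [0,0,0,0,0,0,0]
    - [0,0,0,0,0,0,0]

```text
time: 7.42
position: [0.4531, -0.0037, 0.1448]
tool_rot: [-0.067, 0.703, 0.067, 0.705]
ft_force: [-0.5, -0.5, -3.3]
grip_width: 0.0158
```

```bash
python3 go.py 0.453 -0.0083 0.085 10.43
```

```text
turn(tool) [ 0.007  0.002 -0.   ]
cm in tool axes now [ 5.98 -0.45 -0.11] after turn [ 5.98 -0.45 -0.09]
t 7.425 pos [ 0.4531 -0.0037  0.1448] q [-0.26  0.43  1.93  0.    0.78 -0.45] F [-0.5 -0.5 -3.3] grip 0.0158
```

arm_command:
  plan:
    - [2,-0.3,-0.1,0.006,0,0,0]
    - [2,0,0,0,0,0,0]
    - [1.8,0,0,0,0,0,0]
    - [0,0,0,0,0,0,0]
    - [0,0,0,0,0,0,0]

```text
time: 8.05
position: [0.455, -0.0059, 0.0868]
tool_rot: [-0.066, 0.702, 0.065, 0.706]
ft_force: [-0.5, -0.8, -3.1]
grip_width: 0.0157
```

```bash
python3 go.py 0.453 -0.0083 0.059 10.43; python3 barm.py
```

```text
turn(tool) [0.004 0.006 0.002]
cm in tool axes now [ 2.78 -0.19 -0.26] after turn [ 2.78 -0.2  -0.24]
t 8.05 pos [ 0.455  -0.0059  0.0868] q [-0.26  0.54  1.98  0.    0.61 -0.45] F [-0.5 -0.8 -3.1] grip 0.0157
scene 307 y -0.1386 0.0029 x at mean [ 0.0062 -0.0702] slope 0.016 z 0.0767
```

Bar underside is about 66 mm up, above the 51 mm posts. I correct the sideways error before lowering further.

arm_command:
  plan:
    - [0,-0.2,-0.25,0.004,0.006,0.002,0]
    - [0,0,0,0,0,0,0]

```text
time: 8.4
position: [0.4535, -0.0087, 0.0881]
tool_rot: [-0.065, 0.703, 0.064, 0.705]
ft_force: [-0.2, 0.6, -2.2]
grip_width: 0.016
```

```bash
python3 go.py 0.453 -0.0083 0.059 10.43; python3 barm.py; python3 - <<'E'
import cv2,glob
f=sorted(glob.glob("pics/b_scene_*"),key=lambda s:int(s[:-4].split("_")[-1]))[-1]
cv2.imwrite("pics/v1.png",cv2.resize(cv2.imread(f)[150:280,190:350],(800,650-50),interpolation=cv2.INTER_CUBIC))
E
```

```text
turn(tool) [0.    0.002 0.001]
cm in tool axes now [ 2.91  0.05 -0.04] after turn [ 2.91  0.05 -0.04]
t 8.4 pos [ 0.4535 -0.0087  0.0881] q [-0.27  0.54  1.98  0.    0.62 -0.45] F [-0.2  0.6 -2.2] grip 0.016
scene 304 y -0.1415 0.0005 x at mean [ 0.0033 -0.0801] slope 0.008 z 0.0776
```

View pics/v1.png

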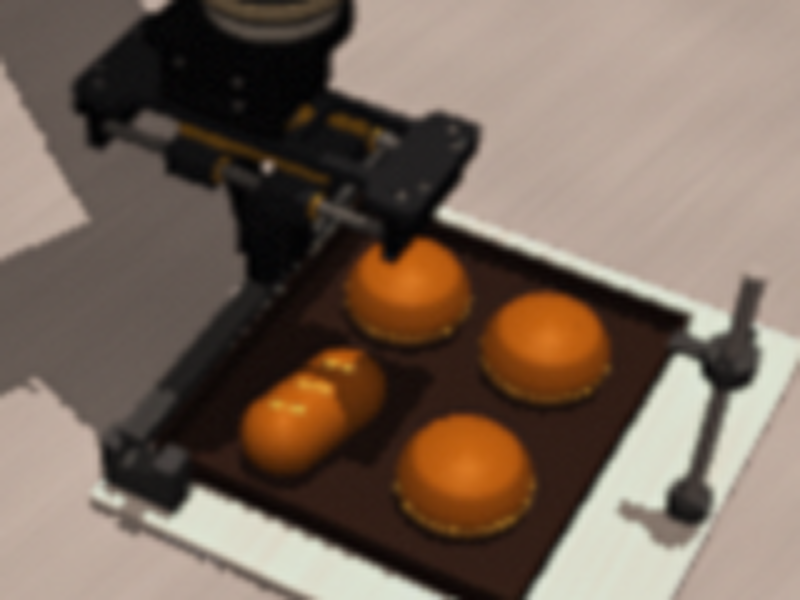

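The bar's free end is just above the near post at (140,430) and in line with the notch. I lower it slowly.

arm_command:
  plan:
    - [1.0,0,0,0,0,0,0]
    - [0.4,0,0,0,0,0,0]
    - [0,0,0,0,0,0,0]

```text
time: 8.88
position: [0.4534, -0.0086, 0.0728]
tool_rot: [-0.064, 0.703, 0.064, 0.705]
ft_force: [-0.2, 0.2, -2.3]
grip_width: 0.0154
```

```bash
python3 go.py 0.453 -0.0083 0.059 10.43
```

```text
turn(tool) [0.    0.002 0.001]
cm in tool axes now [ 1.38  0.04 -0.04] after turn [ 1.38  0.04 -0.03]
t 8.875 pos [ 0.4534 -0.0086  0.0728] q [-0.27  0.57  1.99  0.    0.58 -0.45] F [-0.2  0.2 -2.3] grip 0.0154
```

arm_command:
  plan:
    - [0.4,0,0,0,0.001,0,0]
    - [0.4,0,0,0,0,0,0]
    - [0.3,0,0,0,0,0,0]
    - [0,0,0,0,0,0,0]

```text
time: 9.38
position: [0.4535, -0.0086, 0.0608]
tool_rot: [-0.064, 0.704, 0.064, 0.704]
ft_force: [0.1, -1.2, -2.2]
grip_width: 0.016
```

```bash
python3 go.py 0.453 -0.0083 0.059 10.43;python3 barm.py
```

```text
turn(tool) [0.    0.001 0.001]
cm in tool axes now [ 0.18  0.04 -0.04] after turn [ 0.18  0.04 -0.04]
t 9.375 pos [ 0.4535 -0.0086  0.0608] q [-0.27  0.6   1.99 -0.    0.55 -0.45] F [ 0.1 -1.2 -2.2] grip 0.016
scene 29 y 0.0258 0.0494 x at mean [0.0313 0.0371] slope -0.75 z 0.0431
scene 392 y -0.1407 -0.0006 x at mean [ 0.0027 -0.0924] slope 0.018 z 0.0495
scene 38 y -0.0944 -0.0416 x at mean [ 0.0369 -0.0766] slope 0.044 z 0.0484
```

In the notches with no contact force yet. I lower it the last 2 mm and check for contact.

arm_command:
  plan:
    - [0.15,0,0,0,0,0,0]
    - [0.1,0,0,0,0,0,0]
    - [0,0,0,0,0,0,0]

```text
time: 9.85
position: [0.4539, -0.0087, 0.0605]
tool_rot: [-0.065, 0.703, 0.064, 0.705]
ft_force: [0.2, 0.3, -2.4]
grip_width: 0.0155
```

```bash
python3 go.py 0.453 -0.0083 0.058 10.43
```

```text
turn(tool) [0.    0.003 0.001]
cm in tool axes now [ 0.25  0.05 -0.08] after turn [ 0.25  0.05 -0.08]
t 9.85 pos [ 0.4539 -0.0087  0.0605] q [-0.27  0.6   1.99 -0.    0.55 -0.45] F [ 0.2  0.3 -2.4] grip 0.0155
```

arm_command:
  plan:
    - [0.3,0,0,0,0.002,0,0]
    - [0,0,0,0,0,0,0]

```text
time: 10.1
position: [0.4542, -0.0087, 0.0607]
tool_rot: [-0.065, 0.703, 0.064, 0.705]
ft_force: [-0.7, 0.6, -2.7]
grip_width: 0.0158
```

```bash
python3 go.py 0.453 -0.0083 0.057 10.43
```

```text
turn(tool) [0.001 0.003 0.003]
cm in tool axes now [ 0.37  0.07 -0.11] after turn [ 0.37  0.06 -0.11]
t 10.1 pos [ 0.4542 -0.0087  0.0607] q [-0.27  0.6   1.99 -0.    0.55 -0.45] F [-0.7  0.6 -2.7] grip 0.0158
```

arm_command:
  plan:
    - [0.5,0,-0.1,0,0.003,0,0]

```text
time: 10.22
position: [0.4544, -0.009, 0.059]
tool_rot: [-0.066, 0.703, 0.063, 0.705]
ft_force: [-5.3, 3.3, 58.6]
grip_width: 0.0158
```

```bash
python3 go.py 0.453 -0.0083 0.057 10.43; python3 - <<'E'
from h import *
o=robot.get_obs();print(o["moment"],o["joint_torque"])
im,d,K,p,Rm=cam("scene");P=pts(d,K,p,Rm)
cv2.imwrite("pics/v2.png",cv2.resize(im[150:280,190:350],(740,600),interpolation=cv2.INTER_CUBIC))
E
```

```text
turn(tool) [0.001 0.003 0.004]
cm in tool axes now [ 0.19  0.1  -0.12] after turn [ 0.2   0.1  -0.12]
t 10.225 pos [ 0.4544 -0.009   0.059 ] q [-0.26  0.6   1.99 -0.    0.54 -0.44] F [-5.3  3.3 58.6] grip 0.0158
[0.26440772 1.31285451 0.0808763 ] [-1.44160319e+00 -1.01423156e+01 -4.27766651e+00 -2.04466662e-03
 -2.07988188e+00  5.96862682e-02]
```

View pics/v2.png

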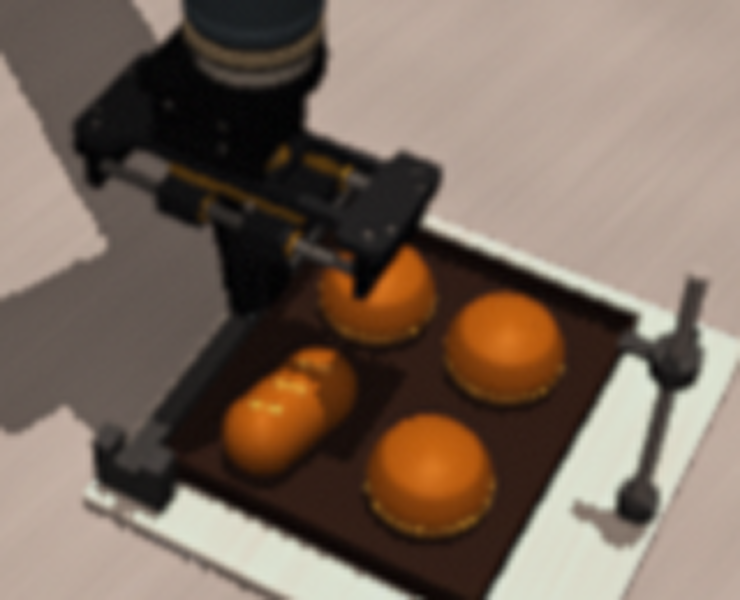

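The push read 58 N, so the bar is down on the notch floors, and the picture shows it inside the near notch at (145,440). I relieve the push and release.

arm_command:
  plan:
    - [-0.05,0,0,0,0,0,0]
    - [0,0,0,0,0,0,0]

```text
time: 10.52
position: [0.4546, -0.0091, 0.06]
tool_rot: [-0.066, 0.702, 0.063, 0.706]
ft_force: [-0.7, -0.4, -2.2]
grip_width: 0.0156
```

arm_command:
  plan:
    - [0,0,0,0,0,0,3]
    - [0,0,0,0,0,0,3]
    - [0,0,0,0,0,0,3]

```text
time: 10.9
position: [0.4551, -0.0093, 0.0589]
tool_rot: [-0.066, 0.702, 0.063, 0.706]
ft_force: [-0.5, -0.3, -1.8]
grip_width: 0.029
```

```bash
python3 go.py 0.453 -0.0083 0.16 10.43
```

```text
turn(tool) [0.001 0.004 0.005]
cm in tool axes now [-10.11   0.09  -0.14] after turn [-10.11   0.14  -0.19]
t 10.9 pos [ 0.4551 -0.0093  0.0589] q [-0.26  0.6   1.99 -0.01  0.54 -0.44] F [-0.5 -0.3 -1.8] grip 0.029
```

arm_command:
  plan:
    - [-0.5,0,0,0,0.004,0.004,3]
    - [-1.5,0,0,0,0,0,3]
    - [-3,0,0,0,0,0,3]
    - [-4,0,0,0,0,0,3]
    - [-3,0,0,0,0,0,4]
    - [0,0,0,0,0,0,5]

```text
time: 11.65
position: [0.4554, -0.0094, 0.1831]
tool_rot: [-0.065, 0.704, 0.065, 0.704]
ft_force: [-0.2, -0.3, -0.8]
grip_width: 0.0428
```

```bash
python3 go.py 0.4185 -0.271 0.12 74.4; cat > barm2.py <<'E'
from seg import *
yaw=np.radians(10.43);ex=np.array([np.cos(yaw),np.sin(yaw)]);ey=np.array([-ex[1],ex[0]]);S=np.array([.453,-.0083])
for n in("top","scene"):
    im,d,K,p,Rm=cam(n);P=pts(d,K,p,Rm);L=np.stack([(P[...,:2]-S)@ex,(P[...,:2]-S)@ey,P[...,2]],-1)
    for nm,m in(("bar",(abs(L[...,0])<.012)&(abs(L[...,1])<.16)&(abs(P[...,2]-.05)<.006)),("block",(abs(L[...,0])<.025)&(abs(L[...,1])<.04)&(abs(P[...,2]-.094)<.006))):
        q=L[m]
        if len(q)>5: print(n,nm,len(q),q.mean(0).round(4),"y",q[:,1].min().round(4),q[:,1].max().round(4),"+half",q[q[:,1]>.05].mean(0).round(4),"-half",q[q[:,1]<-.05].mean(0).round(4))
    cv2.imwrite(f"pics/{n}2.png",im)
    hsv=cv2.cvtColor(im,cv2.COLOR_BGR2HSV)
    m=(hsv[...,2]<60)&(abs(P[...,0]-.4)<.07)&(abs(P[...,1]+.267)<.06)&(P[...,2]>.012)&(P[...,2]<.04)
    q=np.argwhere(m)[:,::-1]; print(n,"handle",len(q),cv2.minAreaRect(np.float32(rays(q,K,p,Rm,.022)[:,:2])))
E
python3 barm2.py
```

```text
turn(tool) [-1.115e+00 -1.000e-03 -0.000e+00]
cm in tool axes now [  6.32 -25.05  -8.38] after turn [  6.31  -3.48 -26.19]
t 11.65 pos [ 0.4554 -0.0094  0.1831] q [-0.27  0.36  1.89 -0.    0.89 -0.45] F [-0.2 -0.3 -0.8] grip 0.0428
top bar 107 [ 0.001  -0.1142  0.0504] y -0.1391 -0.0861 +half [nan nan nan] -half [ 0.001  -0.1142  0.0504]
top handle 217 ((0.4010081887245178, -0.26319003105163574), (0.017950890585780144, 0.09862757474184036), 74.19453430175781)
scene bar 447 [ 0.0036 -0.0175  0.0506] y -0.1418 0.1396 +half [0.0033 0.0944 0.0508] -half [ 0.0029 -0.0989  0.0505]
scene block 90 [ 0.0037 -0.0031  0.0946] y -0.0209 0.0193 +half [nan nan nan] -half [nan nan nan]
scene handle 231 ((0.40696147084236145, -0.2685304284095764), (0.01618095114827156, 0.09821964055299759), 74.46224212646484)barm2.py:7: RuntimeWarning: Mean of empty slice.
  if len(q)>5: print(n,nm,len(q),q.mean(0).round(4),"y",q[:,1].min().round(4),q[:,1].max().round(4),"+half",q[q[:,1]>.05].mean(0).round(4),"-half",q[q[:,1]<-.05].mean(0).round(4))
  ret = um.true_divide(
```

The bar lies in both notches: top at 50.5 mm, length from -142 to +140 mm, and released. Next is the lens.

arm_command:
  plan:
    - [0,0,0,-0.185,0,0,5]
    - [0,0,0,-0.185,0,0,5]
    - [0,0,0,-0.185,0,0,5]
    - [0,0,0,-0.185,0,0,5]
    - [0,0,0,-0.185,0,0,5]
    - [0,0,0,-0.185,0,0,5]
    - [0,-0.6,-5,0,0,0,5]
    - [0,-0.6,-5,0,0,0,5]
    - [0,-0.6,-5,0,0,0,5]
    - [0,-0.6,-5,0,0,0,5]
    - [0,-0.6,-4,0,0,0,5]
    - [0,0,0,0,0,0,5]

```text
time: 13.25
position: [0.4097, -0.2508, 0.1616]
tool_rot: [-0.419, 0.567, 0.446, 0.552]
ft_force: [0.0, 0.8, 0.0]
grip_width: 0.0503
```

```bash
python3 go.py 0.4197 -0.2707 0.10 74.4
```

```text
turn(tool) [ 0.017  0.007 -0.044]
cm in tool axes now [ 6.07 -1.74 -1.71] after turn [ 6.16 -1.5  -1.65]
t 13.25 pos [ 0.4097 -0.2508  0.1616] q [-0.77  0.44  1.82 -0.02  0.92 -2.08] F [0.  0.8 0. ] grip 0.0503
```

arm_command:
  plan:
    - [2,-0.8,-0.8,0.017,0.007,-0.044,5]
    - [2,-0.7,-0.8,0,0,0,5]
    - [2,0,0,0,0,0,5]
    - [0,0,0,0,0,0,5]
    - [0,0,0,0,0,0,5]

```text
time: 13.88
position: [0.4159, -0.2626, 0.0951]
tool_rot: [-0.423, 0.563, 0.433, 0.563]
ft_force: [0.2, 0.2, -0.4]
grip_width: 0.05
```

```bash
python3 go.py 0.4197 -0.2707 0.05 74.4
```

```text
turn(tool) [ 0.001  0.009 -0.011]
cm in tool axes now [ 4.49 -0.63 -0.72] after turn [ 4.51 -0.58 -0.68]
t 13.875 pos [ 0.4159 -0.2626  0.0951] q [-0.79  0.56  1.87  0.    0.73 -2.09] F [ 0.2  0.2 -0.4] grip 0.05
```

arm_command:
  plan:
    - [2,-0.6,-0.7,0,0.009,-0.011,5]
    - [1.5,0,0,0,0,0,5]
    - [0,0,0,0,0,0,5]
    - [0,0,0,0,0,0,5]

```text
time: 14.38
position: [0.4207, -0.2698, 0.0611]
tool_rot: [-0.429, 0.563, 0.427, 0.563]
ft_force: [0.6, 0.6, 0.3]
grip_width: 0.0501
```

```bash
python3 go.py 0.4197 -0.2707 0.03 74.4
```

```text
turn(tool) [ 0.003 -0.001  0.002]
cm in tool axes now [ 3.11  0.08 -0.1 ] after turn [ 3.11  0.07 -0.11]
t 14.375 pos [ 0.4207 -0.2698  0.0611] q [-0.79  0.63  1.88 -0.    0.63 -2.1 ] F [0.6 0.6 0.3] grip 0.0501
```

arm_command:
  plan:
    - [1.8,0,-0.1,0,0,0,5]
    - [1.8,0,0,0,0,0,5]
    - [1,0,0,0,0,0,5]
    - [0,0,0,0,0,0,5]

```text
time: 14.88
position: [0.422, -0.272, 0.0167]
tool_rot: [-0.431, 0.562, 0.426, 0.563]
ft_force: [-0.2, -0.3, -0.3]
grip_width: 0.0502
```

```bash
python3 go.py 0.4197 -0.2707 0.005 74.4;python3 - <<'E'
from h import *
im,*_=cam("scene");cv2.imwrite("pics/v3.png",cv2.resize(im[210:340,90:250],(600,488),interpolation=cv2.INTER_CUBIC))
E
```

```text
turn(tool) [ 0.003 -0.004  0.007]
cm in tool axes now [1.17 0.27 0.07] after turn [1.17 0.26 0.06]
t 14.875 pos [ 0.422  -0.272   0.0167] q [-0.8   0.72  1.89 -0.    0.53 -2.1 ] F [-0.2 -0.3 -0.3] grip 0.0502
```

View pics/v3.png

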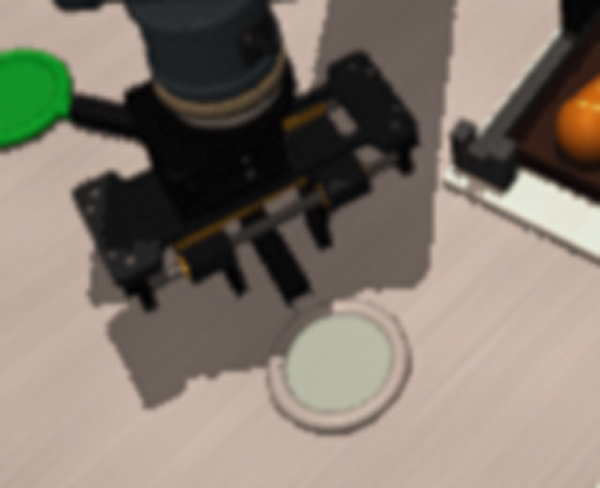

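The handle lies midway between the fingers (tips at (235,285) and (320,240)), and the steel lens is at (340,365). I go down and grip.

arm_command:
  plan:
    - [0.6,0.2,0,0,-0.004,0.006,5]
    - [0.4,0,0,0,0,0,5]
    - [0,0,0,0,0,0,3]
    - [0,0,0,0,0,0,0]
    - [0,0,0,0,0,0,0]
    - [0,0,0,0,0,0,0]
    - [0,0,0,0,0,0,0]
  grip_force: 45

```text
time: 15.8
position: [0.4209, -0.2723, 0.0078]
tool_rot: [-0.43, 0.562, 0.427, 0.563]
ft_force: [0.4, 0.9, 0.4]
grip_width: 0.0175
```

```bash
python3 go.py 0.4197 -0.2707 0.12 74.4
```

```text
turn(tool) [ 0.003 -0.001  0.003]
cm in tool axes now [-11.22   0.13   0.11] after turn [-11.22   0.16   0.13]
t 15.8 pos [ 0.4209 -0.2723  0.0078] q [-0.8   0.73  1.89  0.    0.51 -2.1 ] F [0.4 0.9 0.4] grip 0.0175
```

arm_command:
  plan:
    - [-1.5,0,0,0,0,0,0]
    - [-4,0,0,0,0,0,0]
    - [-4,0,0,0,0,0,0]
    - [-4,0,0,0,0,0,0]
    - [-3,0,0,0,0,0,0]
    - [0,0,0,0,0,0,0]
    - [0,0,0,0,0,0,0]
    - [0,0,0,0,0,0,0]

```text
time: 16.8
position: [0.4186, -0.2702, 0.1802]
tool_rot: [-0.429, 0.562, 0.428, 0.563]
ft_force: [0.0, -0.1, -0.7]
grip_width: 0.0172
```

```bash
python3 go.py 0.436 -0.0296 0.16 74.4; cat > lens.py <<'E'
from seg import *
o=robot.get_obs();z=o["position"][2]
for n in("top","scene"):
    im,d,K,p,Rm=cam(n);P=pts(d,K,p,Rm);q3=P[(abs(P[...,2]-z)<.025)&(np.linalg.norm(P[...,:2]-o["position"][:2]-[.081,-.021],axis=-1)<.055)]
    m=((abs(P[...,2]-z)<.025)&(np.linalg.norm(P[...,:2]-o["position"][:2]-[.081,-.021],axis=-1)<.055)).astype(np.uint8)
    A=np.c_[q3[:,:2]-q3[:,:2].mean(0),np.ones(len(q3))];s=np.linalg.lstsq(A,q3[:,2],rcond=None)[0]
    c=max(cv2.findContours(m,0,2)[0],key=cv2.contourArea).reshape(-1,2)
    r=rays(c,K,p,Rm,z-.0)[:,:2];print(n,len(q3),"meanpts",q3.mean(0).round(4),"slope",s[:2].round(3),"circle",[np.round(v,4) for v in cv2.minEnclosingCircle(np.float32(r))])
    cv2.imwrite(f"pics/l_{n}_{int(o['time']*10)}.png",im)
print("pos",o["position"].round(4))
E
python3 lens.py
```

```text
turn(tool) [ 0.003 -0.     0.001]
cm in tool axes now [ 2.01  4.72 23.65] after turn [ 2.02  4.79 23.64]
t 16.8 pos [ 0.4186 -0.2702  0.1802] q [-0.8   0.42  1.79  0.    0.93 -2.1 ] F [ 0.  -0.1 -0.7] grip 0.0172
top 450 meanpts [ 0.5133 -0.284   0.1815] slope [0.047 0.015] circle [array([ 0.5172, -0.2862]), np.float64(0.0364)]
scene 1391 meanpts [ 0.499  -0.2924  0.1816] slope [-0.019  0.01 ] circle [array([ 0.4889, -0.289 ]), np.float64(0.0551)]
pos [ 0.4186 -0.2702  0.1802]
```

The lens is lifted and level (plane slope within about 0.05). I carry it over the roll.

arm_command:
  plan:
    - [0.1,1.0,4.5,0,0,0,0]
    - [0.1,1.0,4.5,0,0,0,0]
    - [0.1,1.0,4.5,0,0,0,0]
    - [0.1,0.9,4.5,0,0,0,0]
    - [0,0.7,3.5,0,0,0,0]
    - [0,0,0,0,0,0,0]
    - [0,0,0,0,0,0,0]
    - [0,0,0,0,0,0,0]

```text
time: 17.9
position: [0.4307, -0.0466, 0.1702]
tool_rot: [-0.425, 0.565, 0.43, 0.562]
ft_force: [0.2, -0.2, -1.3]
grip_width: 0.0175
```

```bash
python3 go.py 0.436 -0.0296 0.142 74.4; python3 lens.py
```

```text
turn(tool) [-0.001  0.001 -0.009]
cm in tool axes now [ 2.82 -0.07  1.77] after turn [ 2.82 -0.05  1.77]
t 17.9 pos [ 0.4307 -0.0466  0.1702] q [-0.37  0.36  1.95  0.    0.84 -1.66] F [ 0.2 -0.2 -1.3] grip 0.0175lens.py:6: RuntimeWarning: Mean of empty slice.
  A=np.c_[q3[:,:2]-q3[:,:2].mean(0),np.ones(len(q3))];s=np.linalg.lstsq(A,q3[:,2],rcond=None)[0]
  ret = um.true_divide(
Traceback (most recent call last):
  File "lens.py", line 7, in <module>
    c=max(cv2.findContours(m,0,2)[0],key=cv2.contourArea).reshape(-1,2)
      ~~~^^^^^^^^^^^^^^^^^^^^^^^^^^^^^^^^^^^^^^^^^^^^^^^^
ValueError: max() iterable argument is empty
```

arm_command:
  plan:
    - [1.2,0,0.9,0,0,-0.009,0]
    - [1.2,0,0.9,0,0,0,0]
    - [0.3,0,0,0,0,0,0]
    - [0,0,0,0,0,0,0]
    - [0,0,0,0,0,0,0]

```text
time: 18.58
position: [0.4371, -0.0322, 0.1424]
tool_rot: [-0.427, 0.564, 0.425, 0.565]
ft_force: [0.7, 1.4, -0.8]
grip_width: 0.0172
```

```bash
python3 go.py 0.436 -0.0296 0.142 74.4; sed -i 's/    A=np/    if len(q3)<50: continue\n    A=np/' lens.py; python3 lens.py; python3 - <<'E'
from h import *
im,*_=cam("scene");cv2.imwrite("pics/v4.png",cv2.resize(im[140:290,190:370],(720,600),interpolation=cv2.INTER_CUBIC))
E
```

```text
turn(tool) [-0.006  0.     0.003]
cm in tool axes now [0.04 0.18 0.22] after turn [0.04 0.18 0.22]
t 18.575 pos [ 0.4371 -0.0322  0.1424] q [-0.33  0.42  1.97  0.    0.75 -1.62] F [ 0.7  1.4 -0.8] grip 0.0172
scene 877 meanpts [ 0.5171 -0.0562  0.1443] slope [-0.018  0.014] circle [array([ 0.5075, -0.0499]), np.float64(0.0562)]
pos [ 0.4371 -0.0322  0.1424]
```

View pics/v4.png

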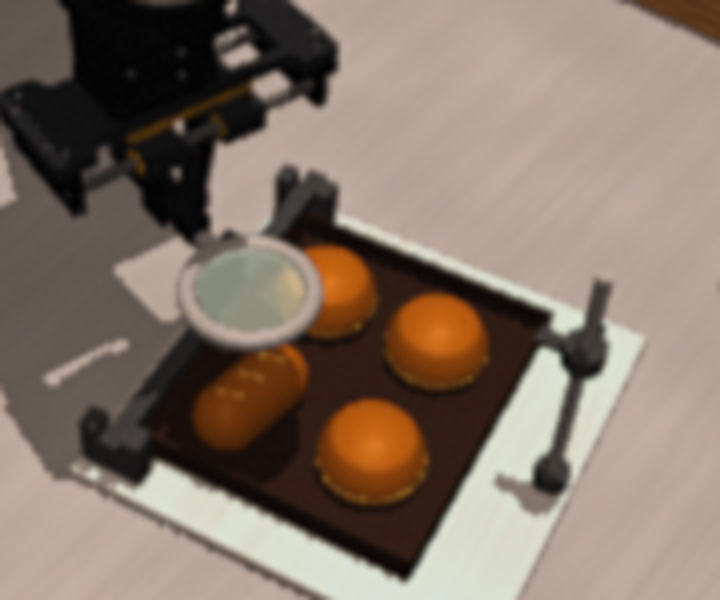

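The lens ring, centred near crop (250,293), is level above the roll and clear of everything. The bar is still in both notches. I measure the ring exactly.

```bash
python3 - <<'E'
from seg import *
im,d,K,p,Rm=cam("scene");P=pts(d,K,p,Rm);o=robot.get_obs()["position"]
m=((P[...,2]>.128)&(P[...,2]<.158)&(np.linalg.norm(P[...,:2]-[.518,-.054],axis=-1)<.048)).astype(np.uint8)
c=max(cv2.findContours(m,0,1)[0],key=cv2.contourArea); e=cv2.fitEllipse(c); print("ellipse px",e,"z med",np.median(P[m>0][:,2]).round(4),"mean",P[m>0].mean(0).round(4))
for z in(.138,.141,.144): print(z,rays(e[0],K,p,Rm,z).round(4))
# size check of circle in world
r=rays(c.reshape(-1,2),K,p,Rm,.141)[:,:2];print(r.min(0),r.max(0),(r.min(0)+r.max(0))/2)
# ring-only height
hsv=cv2.cvtColor(im,cv2.COLOR_BGR2HSV);q=P[(cv2.erode(m,np.ones((3,3)))>0)];print("inner z pct",np.percentile(q[:,2],[10,50,90]).round(4))
# roll, scene camera, relative to buns by ellipse bias: bread comps before and now
hs=(hsv[...,0]<18)&(hsv[...,1]>120)&(P[...,2]>.025)&(P[...,2]<.08)
nl,l,s,ce=cv2.connectedComponentsWithStats(hs.astype(np.uint8))
for i in range(1,nl):
    if s[i,4]>80 and 200<ce[i][0]<340 and ce[i][1]>180: print(ce[i].round(1),s[i,4],P[l==i].mean(0).round(4))
print(o)
E
```

```text
ellipse px ((251.9430389404297, 212.58595275878906), (28.36890983581543, 36.30538558959961), 93.688720703125) z med 0.1441 mean [ 0.5188 -0.0566  0.1442]
0.138 [[ 0.5155 -0.0527  0.138 ]]
0.141 [[ 0.5172 -0.0547  0.141 ]]
0.144 [[ 0.5189 -0.0567  0.144 ]]
[ 0.46857353 -0.09797712] [ 0.56083487 -0.0088358 ] [ 0.5147042  -0.05340646]
inner z pct [0.1421 0.1441 0.1467]
[275.2 212.1] 273 [0.5118 0.0517 0.0465]
[298.8 224.8] 477 [0.5862 0.0568 0.0463]
[252.1 238.7] 486 [ 0.5235 -0.0599  0.0498]
[271.2 262.3] 277 [ 0.5971 -0.0743  0.0322]
[282.6 252.5] 559 [ 0.6067 -0.0419  0.0465]
[256.4 366.7] 502 [ 0.7358 -0.3018  0.0755]
[ 0.43708572 -0.03202813  0.1424831 ]
```

```bash
python3 - <<'E'
from h import *
o=robot.get_obs();print(o["time"],o["position"],abs(o["joint_velocities"]).max(),o["grip_width"])
print(workorder.hand_in())
E
```

```text
18.775 [ 0.43708572 -0.03202813  0.1424831 ] 0.002144564092406068 0.017456613554075906
the job is handed in; nothing more can be done
None
```

I laid the bar across both notches and released it, then picked up the steel-rimmed lens (not the green one) and handed in at about 18.8 s while holding it over the roll. No verdict was reported.

- **Bar:** After release its top measured about 50.5 mm, which matches it lying on the notch floors. It was centred lengthwise within about 1–2 mm. The cameras gave 1 to 3.5 mm off in x. The last picture shows it still in both notches.
- **Seating force:** The last push down while seating the bar read 58 N at the wrist, because the bar was already on the floors. I backed off before opening the fingers.
- **First grip on the bar:** I closed too high on the block and pulled the bar a few millimetres sideways, so I opened and re-gripped lower.
- **Lens position:** Its centre was about (0.517, -0.054) m. My estimate for the roll was about (0.5165, -0.052) m, so they were about 2–3 mm apart.
- **Lens height:** Its centre was about 141 mm up, against about 140 mm for the pointer's mid-thickness.
- **Level and still:** The lens's slope was about 0.02 rad, and the largest joint speed was about 0.002 rad/s.
- **Check limits:** The two cameras differed by 2–4 mm on some positions, and I used averages. The arm hid the lens from the top camera at the end, so the last lens check used the scene camera and the arm's own pose only.
- **Tray, roll, buns and other things:** The roll and the two buns in clear view of the scene camera had not shifted measurably. The third bun was partly hidden behind the lens. I made no separate measurement of the tray, pointer, shaker or carton at the end.

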